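Bring the empty socket of the tube carousel to the front and load it

TASK

Turn the tube carousel by pressing a fingertip gently down on its flat rubber rim and dragging it round, without pushing on the tubes that stand in it, until its one empty socket faces the front, straight in line with the pointer nose of the foot plate; then let go of it. Then take the loose tube out of the tube stand and stand it upright in that socket, right down on its floor, with the carousel still facing front, and leave the bottles, the timer and the dish where they are.

Things in the scene. Friction and masses are not known exactly. Their poses are not given: they have to be found in the camera images.
- foot_plate: Fixed round grey plate on the bench, 132 mm diameter, 8 mm thick, below the white tube carousel; a pointer nose reaches 92 mm out from its centre, along its -x axis (the front, roughly towards the robot). Origin: centre of its underside, on the carousel's upright axis. The carousel on it is a white drum 120 mm wide with a flat smooth black rubber rim ring on top.
- load_point (a point): Point fixed to the foot plate, 40 mm from the carousel's axis towards the nose, 8 mm above the bench. Five sockets, 40 mm from the axis and 72 degrees apart, mouths flush with the rim; four hold capped tubes standing 47 mm above the rim; the empty one's axis passes through here when it faces front. Socket: 24.6 mm inner diameter, flared mouth, 60 mm deep.
- nose_tip (a point): Tip of the pointer nose, 92 mm from the axis, 8 mm up. Rim ring: 57.5 to 86 mm from the axis. THE RIM'S HEIGHT IS NOT MEASURED: the stem is set anywhere over 10 mm, so the rim's top lies 84 to 94 mm above the bench; find it by touch. The drum stands on a stiff upright spring: it sinks 1 mm per 4 N of downward push and comes back up.
- carousel (a joint): Angle of the carousel about its axis, rad, counter-clockwise from above positive; 0 = empty socket faces front; starts between 0.5 and 1.2, so turn it clockwise. A friction brake of 0.30 N m (about 4 N at 74 mm from the axis) holds it where it is left. Rubber on fingertip friction is about 1, varying: pressing with 8 to 12 N carries it round, much less slips, 20 N is too hard.
- tube_stand: Fixed grey block 46 x 130 x 50 mm (x, y, z) with three holes in a row along its y axis, 42 mm apart, 40 mm deep. Origin: centre of its underside.
- loose_tube: The loose capped tube to load, 20.6 mm diameter, 107 mm long (top 9 mm only 8 mm thick), about 16 g, standing in the middle hole of the tube stand. Origin: centre of its bottom; z axis along it. It stands on the hole's floor, 10 mm above the bench, so 57 mm of it shows.
- saline_bottle: Bystander: bottle 48 mm diameter, 88 mm tall, standing loose. Origin: centre of its underside.
- citrate_bottle: Bystander: small bottle 40 mm diameter, 75 mm tall, standing loose.
- timer: Bystander: loose bench timer 51 x 64 x 57 mm.
- petri_dish: Bystander: loose covered dish 78 mm diameter, 15 mm tall.

How it is judged:
By the outcome, as a careful person would: the job done as asked, in the order asked, and still so for the second after the job is handed in, with the robot touching nothing.
It also fails if it takes over 72 s, if anything falls off the work surface, if the arm or the gripper's body presses on something with over 40 N, if the wrist force passes 120 N, or if a joint passes its speed limit or range.

ROBOT

A 6-joint arm with a two-finger parallel gripper is mounted at the origin on a cart in front of the work surface, level with it; the furniture and walls round the work are solid. World frame = base frame: x ahead of the robot, y to its left, z up, the work surface at z = 0. Lengths are in m, angles in rad, forces in N, time in s.
With the tool pointing down it reaches from about 0.35 to 0.975 m from the base axis. Payload 4.9 kg.
Tool frame: the origin (TCP) lies between the finger pads; the fingertips stand 22 mm ahead of it and the grasp point (between the pads) lies 3 mm ahead of it; z points along the fingers, y is the line along which they close (so a half turn about z gives the same grasp; the last joint's range is limited). The gripper opens to 85 mm and grips with 20 to 120 N. Pads are 22 mm wide; open, the fingers measure 114 mm over their backs; the gripper's body (76 mm by 85 mm) begins 54 mm behind the grasp point. The pads swing forward as they close: fully open they stand 13 mm farther back than shut.
Start: joints at [1.156, 0.053, 1.613, -0, 1.476, -0.119], TCP at [0.182, 0.598, 0.253] pointing down, gripper open.
Joint ranges: [-3.01, 3.01], [-1.01, 2.22], [0.06, 2.58], [-1.02, 4.17], [0.09, 2.62], [-3.14, 3.14]. Speed limits (rad/s): [2.57, 2.57, 3.14, 3.14, 3.14, 3.14].

INTERFACE

Orientations are given as a unit quaternion [w, x, y, z].
In Python, from plant import state, grab_frame, get_calibration, job_done, recognise, regions_of gives the robot as it stands.
- The arm moves only by the tool apply_moves, never from a script. Its argument "targets" is a list of rows, each an object with "translation": the shift along the tool's x, y, z normalised to -1 to 1, where 1 is 100 mm, a list of three; "twist": the turn about the tool's z normalised to -1 to 1, where 1 is 0.1 rad; "hand": the opening, from 0 (shut) to 1 (fully open). A call has 1 to 8 rows; each row shifts and turns the commanded pose from where the row before left it, along the tool's axes as they then stand; what a row does not reach is not made up. A row lasts 1/10 s, in which the tool goes at most 50 mm and 8.59 degrees, less where a joint would pass 70% of its speed; a pose out of reach is approached as far as the arm can. A call with a number of a shift or a turn outside -1 to 1 is refused whole. A call with a gripper value outside its range is refused whole. The fingers move at their own pace and stop on an object; the grip force is fixed at half the most. Time passes only in rows, so rows that do not move let the fingers close. It gives the time, the measured TCP pose, the force, the opening and the grip force at its end, in the units of the state.
- state(): the state, without advancing time (a new reading comes with each control period).
- grab_frame(name): name is "scene" or "top"; returns the picture (400x640x3 uint8, red, green, blue); there is no depth.
- get_calibration(name): a dict with "camera_matrix" (3x3 intrinsics, pixels), "D" ([k1, k2, p1, p2, k3] as OpenCV has them; the pictures are not rectified), "pose" (4x4, takes a point from camera to world coordinates). Camera axes: x right, y up, looking along -z (the intrinsics and any distortion apply to the point x, -y, -z); pixel columns grow to the right and rows downward; lengths in m; the calibration is good to about 2 mm. A picture is of the moment at which its call begins. get_calibration takes no time and is no camera call.
- job_done(): hands the job in; it is judged then, once.
Trained networks look in the newest picture that a camera, given by its name, has taken for a name from the list of things; names that differ only in an ending like _2 or _b are one class to them, and where a whole thing is asked for, a point or a joint stands for the part that bears it (a point fixed in the world has none). Each returns a list of dicts, best first, with "score" (0 to 1); they miss things now and then, are a little off and sometimes report something else, mostly with a low value. They report only what shows in the picture. A call takes as long as a camera call.
- recognise(camera, query): "point" ([x, y, z] in m, in world coordinates, good to about 4 mm: the middle of the surface that is visible of it).
- regions_of(camera, query): "pixels" (400x640 bool, what is visible of it).
The state is a dict: "time": time; "joint_pos": joint angles; "joint_vel": joint speeds; "joint_efforts": joint torques, N m; "tool_pos": TCP position; "tool_rot": TCP orientation; "contact_force": force on the tool from outside, world axes, zero at the start; "ft_torque": the same for the moment, N m; "gripper_width": opening from 0.0 (shut) to 1.0 (fully open); "grasp_force": force on a finger pad.
Only numpy, scipy, OpenCV 4.12 (cv2) and the standard library are available. Lean on these libraries where they do the work, as an engineer would, in place of code of your own. Each camera call takes 0.05 s, during which the arm holds its last target. There are 200 camera calls.

## Working session

There is one attempt and no reset: what is moved stays moved. The work goes in short steps, Python scripts to look and compute and a tool call to move; the robot and the scene stay as the last step left them, time stands still between calls to the robot, and variables do not carry over. Pictures are saved under pics/ and viewed, at most 10 in all, crops included, and the job is handed in when it is done.

Besides the shell and the picture viewer there is one more tool, called after "Request:" as name(argument=value, ...) on one line, values as JSON. apply_moves: Moves the arm, as the interface text tells. Its arguments: {"type":"object","properties":{"targets":{"type":"array"}},"required":["targets"]}

```bash
mkdir -p pics; ls
cat > h.py <<'E'
import numpy as np, cv2
from plant import *
def snap(n,f):
    im=grab_frame(n); cv2.imwrite('pics/'+f,im[:,:,::-1].copy()); return im
def ray(n,uv):
    c=get_calibration(n); K=np.array(c['camera_matrix']);D=np.array(c['D']);P=np.array(c['pose'])
    p=cv2.undistortPoints(np.array(uv,float).reshape(-1,1,2),K,D).reshape(-1,2)
    d=np.c_[p[:,0],-p[:,1],-np.ones(len(p))]@P[:3,:3].T
    return P[:3,3],d
def atz(n,uv,z):
    o,d=ray(n,uv); return o+d*((z-o[2])/d[:,2])[:,None]
def proj(n,X):
    c=get_calibration(n); K=np.array(c['camera_matrix']);D=np.array(c['D']);P=np.array(c['pose'])
    q=(np.array(X,float).reshape(-1,3)-P[:3,3])@P[:3,:3]; q=q*[1,-1,-1]
    return cv2.projectPoints(q,np.zeros(3),np.zeros(3),K,D)[0].reshape(-1,2)
E
python3 - <<'E'
from h import *
np.set_printoptions(precision=4,suppress=True)
for n in('scene','top'):
    snap(n,n+'0.png'); print(n,np.array(get_calibration(n)['pose'])[:3])
    for q in('foot_plate','carousel','tube_stand','loose_tube','saline_bottle','citrate_bottle','timer','petri_dish'):
        for r in recognise(n,q)[:2]: print(q,r['score'],np.array(r['point']))
s=state();print(s)
E
```

```text
pics
scene [[-0.4962  0.4451 -0.7454 -0.2803]
 [-0.8682 -0.2594  0.423   0.5107]
 [-0.0051  0.8571  0.5152  0.5569]]
foot_plate 0.9 [0.4396 0.2844 0.0075]
carousel 0.63 [0.4574 0.2805 0.091 ]
tube_stand 0.9 [ 0.4622 -0.1681  0.0369]
loose_tube 0.47 [ 0.4756 -0.1863  0.0807]
saline_bottle 0.57 [0.4922 0.0207 0.0527]
citrate_bottle 0.57 [ 0.5301 -0.3379  0.0348]
timer 0.82 [0.4527 0.4879 0.0338]
petri_dish 0.75 [ 0.4182 -0.0601  0.0073]
petri_dish 0.24 [ 0.465  -0.1651  0.0355]
top [[ 0.1079  0.9728 -0.205   0.2081]
 [-0.9942  0.1058 -0.0212  0.0584]
 [ 0.0011  0.2061  0.9785  1.2211]]
carousel 0.62 [0.4902 0.2764 0.0934]
carousel 0.36 [0.4947 0.0135 0.0652]
tube_stand 0.94 [ 0.4733 -0.1817  0.0517]
loose_tube 0.43 [ 0.4812 -0.1859  0.1005]
saline_bottle 0.73 [0.4961 0.0132 0.065 ]
citrate_bottle 0.55 [ 0.537  -0.3387  0.0569]
timer 0.72 [0.4898 0.2729 0.0906]
timer 0.53 [0.4646 0.4838 0.0428]
petri_dish 0.68 [ 0.4213 -0.0717  0.0059]
{'time': 0.9, 'joint_pos': array([ 1.156 ,  0.0527,  1.6129, -0.    ,  1.476 , -0.119 ]), 'joint_vel': array([-0.0001, -0.0004, -0.0002, -0.0006,  0.0047,  0.0008]), 'joint_efforts': array([ -0.001 , -39.3702, -37.0464,  -0.0003,   0.0008,  -0.    ]), 'tool_pos': array([0.1822, 0.5979, 0.2533]), 'tool_rot': array([0.    , 0.1473, 0.9891, 0.    ]), 'contact_force': array([-1.1575, -0.1587,  0.0542]), 'ft_torque': array([-0.0296, -0.015 ,  0.0308]), 'grasp_force': 0.0, 'gripper_width': 1.0018022142356733}
```

View pics/top0.png

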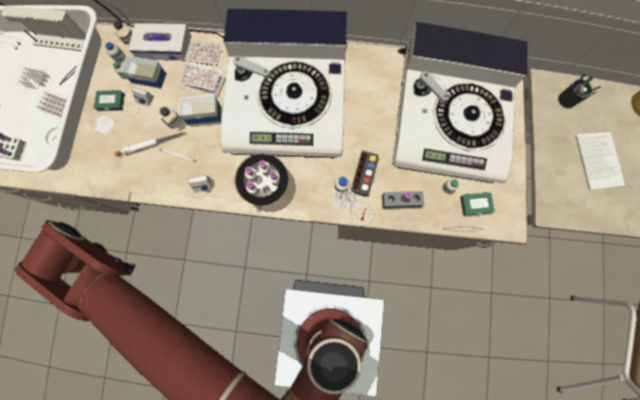

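View pics/scene0.png

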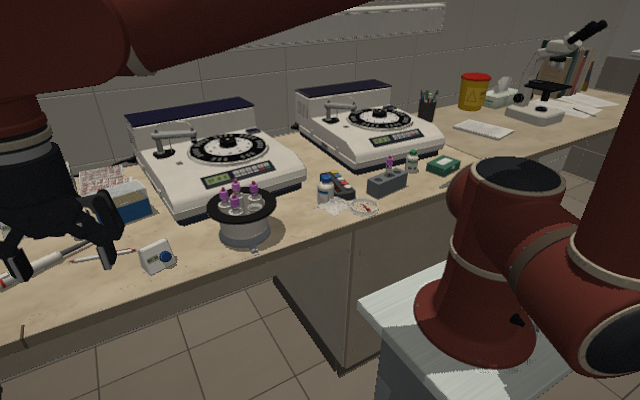

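The top view shows the carousel at about (262,179) with its tubes, and the tube stand at (403,199). The scene view shows the nose at about (254,250). I'll fit these more finely on enlarged crops.

Run:
```python
from h import *
np.set_printoptions(precision=4,suppress=True)
t=cv2.imread('pics/top0.png');s=cv2.imread('pics/scene0.png')
a=cv2.resize(t[142:218,212:312],None,fx=4,fy=4,interpolation=cv2.INTER_CUBIC)
b=cv2.resize(s[170:265,195:295],None,fx=4,fy=4,interpolation=cv2.INTER_CUBIC)
c=cv2.resize(t[175:225,370:470],None,fx=4,fy=4,interpolation=cv2.INTER_CUBIC)
d=cv2.resize(s[150:215,350:450],None,fx=4,fy=4,interpolation=cv2.INTER_CUBIC)
L=np.vstack([a,c]);R=np.vstack([b,d]);h=max(len(L),len(R))
p=lambda x:np.vstack([x,np.zeros((h-len(x),400,3),np.uint8)])
m=np.hstack([p(L),p(R)])[:600];cv2.imwrite('pics/crop.png',m);print(m.shape)
# stand outline and tubes
for n in('top','scene'):
    grab_frame(n)
    for q in('carousel','foot_plate','tube_stand','loose_tube'):
        for r in regions_of(n,q)[:1]:
            M=r['pixels'].astype(np.uint8); ct=max(cv2.findContours(M,0,2)[0],key=len)
            print(n,q,r['score'],M.sum(),cv2.boundingRect(ct),cv2.fitEllipse(ct) if len(ct)>5 else '',cv2.minAreaRect(ct))
            if q in('carousel','tube_stand'): np.save(f'{n}_{q}.npy',ct)
```

```text
(600, 800, 3)
top carousel 0.56 2255 (234, 153, 55, 54) ((261.0997314453125, 178.9982147216797), (51.92035675048828, 53.631446838378906), 77.20927429199219) ((261.2500305175781, 178.75), (52.32590103149414, 53.03300857543945), 45.0)
top tube_stand 0.91 641 (381, 191, 44, 18) ((402.4217834472656, 200.0542755126953), (18.524999618530273, 48.50444793701172), 87.94805145263672) ((402.47998046875, 199.40066528320312), (16.22432518005371, 43.04276657104492), 88.09085083007812)
top loose_tube 0.45 49 (402, 192, 8, 9) ((405.6116638183594, 196.22137451171875), (5.344481468200684, 10.314824104309082), 37.88636779785156) ((405.25006103515625, 196.25001525878906), (4.949747085571289, 9.899495124816895), 45.0)
scene carousel 0.81 2948 (206, 180, 71, 60) ((242.52618408203125, 210.436279296875), (56.55192947387695, 67.47996520996094), 89.86351776123047) ((243.60565185546875, 209.56979370117188), (60.99950408935547, 63.27239227294922), 47.48955535888672)
scene foot_plate 0.72 426 (221, 228, 50, 25) ((245.78265380859375, 229.53285217285156), (40.23637390136719, 47.299015045166016), 59.146244049072266) ((246.63775634765625, 242.13906860351562), (21.675806045532227, 49.791221618652344), 81.52884674072266)
scene tube_stand 0.82 794 (367, 168, 41, 31) ((385.5110168457031, 183.29745483398438), (21.95012855529785, 47.2648811340332), 67.13764953613281) ((386.9310302734375, 182.82757568359375), (21.912050247192383, 44.5668830871582), 68.19859313964844)
```

View pics/crop.png

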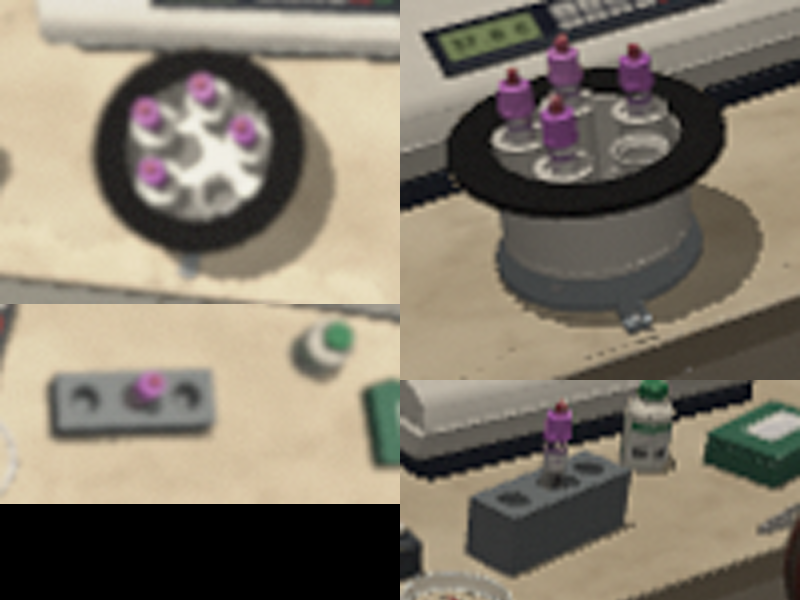

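The crops show these positions in full-picture pixels:

| Feature | Top view | Scene view |
|---|---|---|
| Empty socket | (266,189.5) | (255,207) |
| Nose tip | (259,209) | (254,250.5) |
| Loose tube cap | (407.7,195) | (390,156) |
| Stand outer holes | (391,199) and (417,198.5) | – |

```bash
cat > fit.py <<'E'
from h import *
from scipy.optimize import least_squares
def rim(n,im,c0):
    g=im.max(axis=2); m=(g<52).astype(np.uint8)
    u=proj(n,[c0])[0]; yy,xx=np.mgrid[:400,:640]
    m[np.hypot(xx-u[0],yy-u[1])>40]=0
    k,l,st,_=cv2.connectedComponentsWithStats(m); i=1+np.argmax(st[1:,4])
    ct=max(cv2.findContours((l==i).astype(np.uint8),0,1)[0],key=len)
    return cv2.convexHull(ct).reshape(-1,2).astype(float)
def fitrim(cts,c0,R=.0855):
    # residual: ray of each contour point meets plane z at radius R
    def f(p): return np.concatenate([np.hypot(*(atz(n,c,p[2])[:,:2]-p[:2]).T)-R for n,c in cts.items()])
    r=least_squares(f,c0,loss='soft_l1',f_scale=.002); return r.x,np.sqrt(np.mean(r.fun**2))
E
python3 - <<'E'
from fit import *
np.set_printoptions(precision=4,suppress=True)
ims={n:cv2.imread(f'pics/{n}0.png') for n in('top','scene')}
c0=[.48,.277,.09]; cts={n:rim(n,ims[n],c0) for n in ims}
for n in cts: print(n,len(cts[n]),cts[n].min(0),cts[n].max(0))
C,e=fitrim(cts,c0); print('rim',C,e); 
for n in cts:print(n, fitrim({n:cts[n]},c0))
for n,uv in(('top',[259.2,209]),('scene',[254,250.5])): print('nose',atz(n,[uv],.008))
for n,uv in(('top',[266.2,189.5]),('scene',[255,207])):
    print('sock',atz(n,[uv],C[2]))
print('caps',atz('top',[[248.5,170.5],[262.5,164],[272.7,174.2],[250.2,185]],C[2]+.047))
print('capsS',atz('scene',[[223.5,189],[235.7,181],[253.7,182.5],[234.3,196]],C[2]+.044))
print('holes',atz('top',[[391,199.25],[416.75,198.5]],.05))
print('tube',atz('top',[[407.75,195]],.117),atz('scene',[[390,156.25],[389.5,152]],.117))
c=np.load('top_tube_stand.npy').reshape(-1,2); print('stand',atz('top',cv2.boxPoints(cv2.minAreaRect(c.astype(np.float32))),.05))
E
```

```text
top 29 [237. 155.] [286. 204.]
scene 24 [202. 188.] [278. 224.]
rim [0.4862 0.2724 0.0834] 0.006873518197030064
top (array([0.4989, 0.2821, 0.0223]), np.float64(0.0008336196006897506))
scene (array([0.4538, 0.2837, 0.1052]), np.float64(0.006716345990861509))
nose [[0.3982 0.2776 0.008 ]]
nose [[0.3916 0.2841 0.008 ]]
sock [[0.4512 0.2506 0.0834]]
sock [[0.4574 0.2478 0.0834]]
caps [[0.4949 0.3055 0.1304]
 [0.5202 0.2653 0.1304]
 [0.4911 0.2294 0.1304]
 [0.4499 0.2935 0.1304]]
capsS [[0.5046 0.306  0.1274]
 [0.5296 0.2661 0.1274]
 [0.4993 0.2301 0.1274]
 [0.459  0.2951 0.1274]]
holes [[ 0.47   -0.1524  0.05  ]
 [ 0.4816 -0.2367  0.05  ]]
tube [[ 0.474  -0.1913  0.117 ]] [[ 0.4701 -0.1839  0.117 ]
 [ 0.4951 -0.2031  0.117 ]]
stand [[ 0.4905 -0.1171  0.05  ]
 [ 0.5108 -0.2584  0.05  ]
 [ 0.4567 -0.2629  0.05  ]
 [ 0.4369 -0.1228  0.05  ]]
```

```bash
cat > fit.py <<'E'
from h import *
from scipy.optimize import least_squares
from scipy.ndimage import map_coordinates, gaussian_filter
A=np.linspace(0,2*np.pi,120,endpoint=False); RR=np.arange(.074,.100,.0005)
def edges(n,im,C):
    g=gaussian_filter(im.astype(float).mean(axis=2),.6)
    X=np.stack([C[0]+RR[None]*np.cos(A)[:,None],C[1]+RR[None]*np.sin(A)[:,None],np.full((len(A),len(RR)),C[2])],-1)
    uv=proj(n,X.reshape(-1,3))
    v=map_coordinates(g,[uv[:,1],uv[:,0]],order=1).reshape(len(A),-1)
    d=np.gradient(v,axis=1); i=d.argmax(1); ok=(d.max(1)>1.2)&(i>1)&(i<len(RR)-2)
    return uv.reshape(len(A),-1,2)[np.arange(len(A)),i][ok]
def fitrim(ims,C,R=.086,it=6,fixz=None):
    C=np.array(C,float)
    for _ in range(it):
        cts={n:edges(n,ims[n],C) for n in ims}
        def f(p):
            z=p[2] if fixz is None else fixz
            return np.concatenate([np.hypot(*(atz(n,c,z)[:,:2]-p[:2]).T)-R for n,c in cts.items()])
        r=least_squares(f,C,loss='soft_l1',f_scale=.001); C=r.x
        if fixz is not None: C[2]=fixz
    return C,np.median(abs(r.fun)),{n:len(c) for n,c in cts.items()}
E
python3 - <<'E'
from fit import *
np.set_printoptions(precision=4,suppress=True)
ims={n:cv2.imread(f'pics/{n}0.png') for n in('top','scene')}
c0=[.487,.275,.088]
print(fitrim(ims,c0))
for n in ims: print(n,fitrim({n:ims[n]},c0,fixz=.088))
E
```

```text
(array([0.4836, 0.2715, 0.0861]), np.float64(0.0019649508209656358), {'top': 119, 'scene': 111})
top (array([0.4831, 0.2703, 0.088 ]), np.float64(0.001571635758479878), {'top': 119})
scene (array([0.4807, 0.2733, 0.088 ]), np.float64(0.001995754440744582), {'scene': 112})
```

Request:
apply_moves(targets=[{"translation": [0,0,0],"twist": -0.99,"hand": 0},{"translation": [0,0,0],"twist": -0.99,"hand": 0},{"translation": [0,0,0],"twist": -0.98,"hand": 0},{"translation": [-0.24,-0.36,0],"twist": 0,"hand": 0},{"translation": [-0.24,-0.36,0],"twist": 0,"hand": 0},{"translation": [-0.24,-0.36,0],"twist": 0,"hand": 0},{"translation": [-0.24,-0.36,0],"twist": 0,"hand": 0},{"translation": [-0.24,-0.36,0],"twist": 0,"hand": 0}])

```text
time: 2.2
tool_pos: [0.3029, 0.4165, 0.2535]
tool_rot: [0.0, -0.0, 1.0, 0.0]
contact_force: [0.9, -0.7, 0.4]
gripper_width: -0.004
grasp_force: 0.0
```

Request:
apply_moves(targets=[{"translation": [-0.28,-0.42,0],"twist": 0,"hand": 0},{"translation": [-0.28,-0.42,0],"twist": 0,"hand": 0},{"translation": [-0.28,-0.42,0],"twist": 0,"hand": 0},{"translation": [-0.28,-0.45,0],"twist": 0,"hand": 0},{"translation": [0,0,0.4],"twist": 0,"hand": 0},{"translation": [0,0,0.4],"twist": 0,"hand": 0},{"translation": [0,0,0.3],"twist": 0,"hand": 0},{"translation": [0,0,0],"twist": 0,"hand": 0}])

```text
time: 3.0
tool_pos: [0.4087, 0.249, 0.1383]
tool_rot: [-0.005, 0.0, 1.0, -0.002]
contact_force: [0.2, -0.1, -0.3]
gripper_width: 0.001
grasp_force: 0.0
```

Run:
```python
from h import *
t=snap('top','t1.png');s=snap('scene','s1.png');print(state()['tool_pos'],state()['contact_force'])
a=cv2.resize(t[142:218,212:312],None,fx=4,fy=4,interpolation=2);b=cv2.resize(s[170:265,195:295],None,fx=4,fy=4,interpolation=2)
m=np.zeros((380,800,3),np.uint8);m[:304,:400]=a;m[:,400:]=b;cv2.imwrite('pics/c1.png',m[:,:,::-1])
```

```text
[0.41192509 0.25068426 0.14372576] [0.41195558 0.25897452 1.15462401]
```

View pics/c1.png

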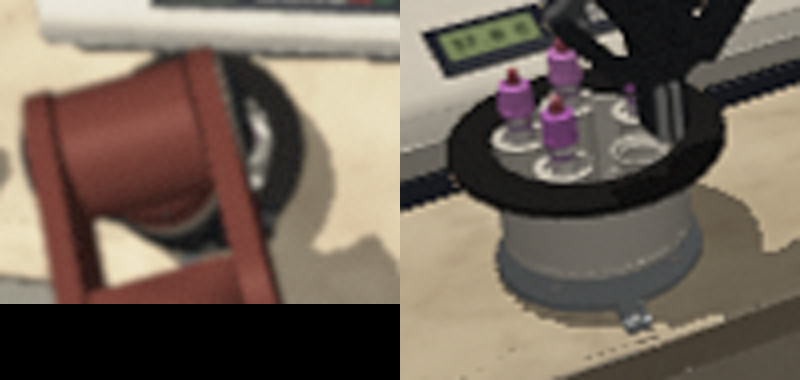

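The scene crop shows the closed fingers hovering over the front-right of the rim, clear of the tubes and the empty socket. I'll lower slowly to find the rim by touch.

Request:
apply_moves(targets=[{"translation": [-0.03,-0.08,0.12],"twist": 0,"hand": 0},{"translation": [0,0,0.1],"twist": 0,"hand": 0},{"translation": [0,0,0.03],"twist": 0,"hand": 0},{"translation": [0,0,0],"twist": 0,"hand": 0},{"translation": [0,0,0],"twist": 0,"hand": 0}])

```text
time: 3.6
tool_pos: [0.415, 0.2428, 0.1186]
tool_rot: [0.0, -0.0, 1.0, 0.0]
contact_force: [0.1, 0.4, 0.3]
gripper_width: -0.002
grasp_force: 0.0
```

Request:
apply_moves(targets=[{"translation": [0,0,0.02],"twist": 0,"hand": 0},{"translation": [0,0,0],"twist": 0,"hand": 0},{"translation": [0,0,0],"twist": 0,"hand": 0}])

```text
time: 3.9
tool_pos: [0.4149, 0.2427, 0.1164]
tool_rot: [0.0, -0.0, 1.0, 0.0]
contact_force: [0.1, 0.3, -0.4]
gripper_width: 0.003
grasp_force: 0.0
```

Request:
apply_moves(targets=[{"translation": [0,0,0.02],"twist": 0,"hand": 0},{"translation": [0,0,0],"twist": 0,"hand": 0},{"translation": [0,0,0],"twist": 0,"hand": 0}])

```text
time: 4.2
tool_pos: [0.4148, 0.2426, 0.1142]
tool_rot: [-0.0, -0.0, 1.0, -0.0]
contact_force: [-0.3, -0.1, -0.0]
gripper_width: 0.001
grasp_force: 0.0
```

Request:
apply_moves(targets=[{"translation": [0,0,0.02],"twist": 0,"hand": 0},{"translation": [0,0,0],"twist": 0,"hand": 0},{"translation": [0,0,0],"twist": 0,"hand": 0}])

```text
time: 4.5
tool_pos: [0.4149, 0.2426, 0.1123]
tool_rot: [-0.0, -0.0, 1.0, -0.0]
contact_force: [0.9, -0.6, 0.3]
gripper_width: -0.0
grasp_force: 0.0
```

Request:
apply_moves(targets=[{"translation": [0,0,0.02],"twist": 0,"hand": 0},{"translation": [0,0,0],"twist": 0,"hand": 0},{"translation": [0,0,0],"twist": 0,"hand": 0}])

```text
time: 4.8
tool_pos: [0.4149, 0.2426, 0.1107]
tool_rot: [-0.0, -0.0, 1.0, -0.0]
contact_force: [-2.3, -1.2, 5.1]
gripper_width: -0.001
grasp_force: 2.5
```

Request:
apply_moves(targets=[{"translation": [0,0,0.015],"twist": 0,"hand": 0},{"translation": [0,0,0],"twist": 0,"hand": 0},{"translation": [0,0,0],"twist": 0,"hand": 0}])

```text
time: 5.1
tool_pos: [0.4147, 0.2426, 0.1096]
tool_rot: [-0.001, -0.0, 1.0, -0.0]
contact_force: [-4.7, -2.2, 8.6]
gripper_width: 0.002
grasp_force: 4.2
```

Touch comes at a TCP height of about 0.112, so the rim top is at about 0.090. I'll press to about 10 N and start dragging.

Request:
apply_moves(targets=[{"translation": [0,0,0.006],"twist": 0,"hand": 0},{"translation": [0.012,0.036,0],"twist": 0,"hand": 0},{"translation": [0.013,0.037,0],"twist": 0,"hand": 0},{"translation": [0.01,0.038,0],"twist": 0,"hand": 0},{"translation": [0.008,0.038,0],"twist": 0,"hand": 0}])

```text
time: 5.6
tool_pos: [0.4118, 0.257, 0.1095]
tool_rot: [0.002, -0.0, 1.0, -0.001]
contact_force: [0.2, -4.1, 6.7]
gripper_width: 0.002
grasp_force: 3.5
```

Request:
apply_moves(targets=[{"translation": [0.005,0.038,0.006],"twist": 0,"hand": 0},{"translation": [0.004,0.038,0],"twist": 0,"hand": 0},{"translation": [0.002,0.039,0],"twist": 0,"hand": 0},{"translation": [0,0.039,0],"twist": 0,"hand": 0}])

```text
time: 6.0
tool_pos: [0.4105, 0.2725, 0.1089]
tool_rot: [0.001, -0.0, 1.0, -0.001]
contact_force: [-0.5, -3.9, 8.4]
gripper_width: -0.001
grasp_force: 4.1
```

Run:
```python
from h import *
s=snap('scene','s2.png');print(state()['tool_pos'],state()['contact_force'])
b=cv2.resize(s[170:265,195:295],None,fx=5,fy=5,interpolation=2);cv2.imwrite('pics/c2.png',b[:,:,::-1])
```

```text
[0.41052069 0.27296494 0.10899043] [-1.94802699 -4.10546019  7.5685687 ]
```

View pics/c2.png

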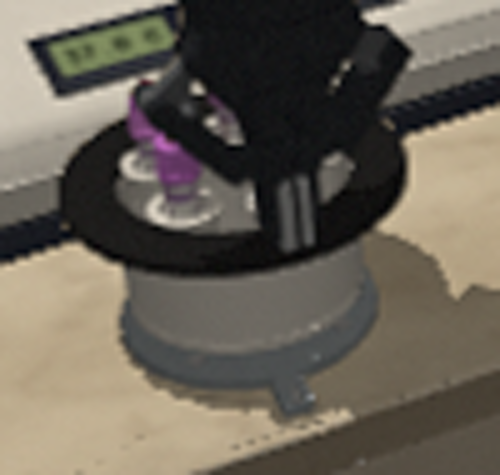

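The crop shows the carousel turning clockwise with the finger: the front tube has moved left to crop (178,180), and the finger is on the rim. I'll continue the arc.

Request:
apply_moves(targets=[{"translation": [-0.002,0.039,0.003],"twist": 0,"hand": 0},{"translation": [-0.004,0.039,0],"twist": 0,"hand": 0},{"translation": [-0.006,0.038,0],"twist": 0,"hand": 0},{"translation": [-0.008,0.038,0],"twist": 0,"hand": 0},{"translation": [-0.01,0.037,0],"twist": 0,"hand": 0},{"translation": [0,0,0],"twist": 0,"hand": 0}])

```text
time: 6.65
tool_pos: [0.4135, 0.2921, 0.1087]
tool_rot: [0.001, -0.0, 1.0, -0.0]
contact_force: [-2.0, -3.4, 8.6]
gripper_width: 0.001
grasp_force: 4.2
```

Request:
apply_moves(targets=[{"translation": [0,0,-0.2],"twist": 0,"hand": 0},{"translation": [0,0,-0.4],"twist": 0,"hand": 0},{"translation": [0.1,0,-0.45],"twist": 0,"hand": 0},{"translation": [0,-0.45,0],"twist": 0,"hand": 0},{"translation": [0,-0.45,0],"twist": 0,"hand": 0},{"translation": [0,-0.45,0],"twist": 0,"hand": 0.3},{"translation": [0,-0.45,0],"twist": 0,"hand": 0.6},{"translation": [0,-0.45,0],"twist": 0,"hand": 0.6}])

```text
time: 7.45
tool_pos: [0.4023, 0.0655, 0.212]
tool_rot: [0.001, -0.0, 1.0, -0.0]
contact_force: [1.6, -0.7, -0.1]
gripper_width: 0.508
grasp_force: 0.0
```

Run:
```python
from h import *
t=snap('top','t3.png');s=snap('scene','s3.png');print(state()['tool_pos'],state()['contact_force'])
a=cv2.resize(t[142:218,212:312],None,fx=4,fy=4,interpolation=2);b=cv2.resize(s[170:265,195:295],None,fx=4,fy=4,interpolation=2)
m=np.zeros((380,800,3),np.uint8);m[:304,:400]=a;m[:,400:]=b;cv2.imwrite('pics/c3.png',m[:,:,::-1])
```

```text
[0.40276407 0.06287389 0.21206492] [0.54098693 0.73598693 0.52499979]
```

View pics/c3.png

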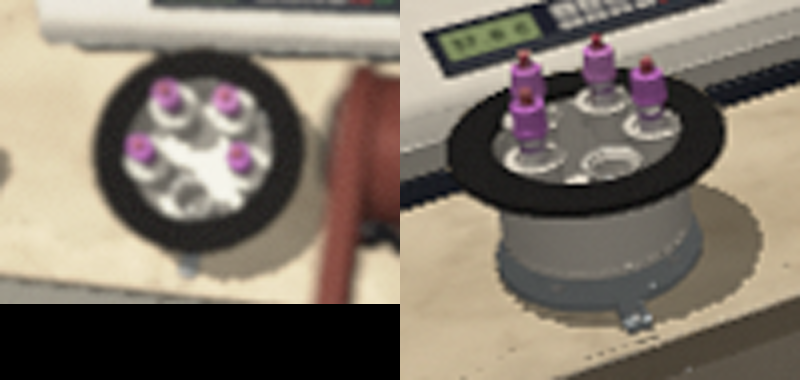

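The carousel has turned. The empty socket is now near the front, at scene crop (612,163), with the nose at (637,320). Now I'll fit the angle numerically from the purple caps.

```bash
cat > ang.py <<'E'
from fit import *
def caps(im):
    hsv=cv2.cvtColor(im,cv2.COLOR_BGR2HSV)
    m=((hsv[...,0]>=138)&(hsv[...,0]<=170)&(hsv[...,1]>70)).astype(np.uint8)
    k,l,st,c=cv2.connectedComponentsWithStats(m); return c[1:][st[1:,4]>8],st[1:,4][st[1:,4]>8]
def pattern(C,th,h): 
    a=th+np.deg2rad([72,144,216,288]); return np.c_[C[0]+.04*np.cos(a),C[1]+.04*np.sin(a),np.full(4,h)]
def fitcaps(n,pics,th0,h):
    P=[caps(p)[0] for p in pics]; u=proj(n,[[.484,.271,.12]])[0]
    P=[p[np.hypot(*(p-u).T)<32] for p in P]; print(n,[len(p) for p in P])
    def f(p):
        r=[]
        for k,q in enumerate(P):
            m=proj(n,pattern(p[:2],p[3+k],p[2])); 
            for x in q: r.append(min(m-x,key=np.linalg.norm))
        return np.r_[np.ravel(r),(p[2]-h)/.004]
    r=least_squares(f,[.484,.271,h,*th0],x_scale=[.01,.01,.01]+[.1]*len(th0)); return r.x,np.sqrt(np.mean(r.fun**2))
E
python3 - <<'E'
from ang import *
np.set_printoptions(precision=4,suppress=True)
I={n:[cv2.imread(f'pics/{n}0.png'),cv2.imread(f'pics/{n[0]}3.png')] for n in('top','scene')}
for n,h in(('top',.131),('scene',.122)):
    x,e=fitcaps(n,I[n],[np.deg2rad(214),np.deg2rad(172)],h); print(x[:3],np.rad2deg(x[3:]),'rms px',e)
# nose direction: project nose tip candidates
for n in I:
    C=fitcaps(n,I[n],[3.73,3.0],.131 if n=='top' else .122)[0][:2]
    for d in(165,170,174,178,182):
        a=np.deg2rad(d);print(n,d,proj(n,[[C[0]+.092*np.cos(a),C[1]+.092*np.sin(a),.008]])[0])
for n,uv in(('top',[259.2,209]),('scene',[254,250.5])): print('nose',atz(n,[uv],.008))
E
```

```text
top [4, 4]
[0.482  0.2698 0.1314] [211.6835 180.6239] rms px 0.2934359113542474
scene [4, 3]
[0.4807 0.2738 0.12  ] [212.4593 177.2471] rms px 1.0286509213838158
top [4, 4]
top 165 [254.2903 209.9925]
top 170 [256.5205 210.752 ]
top 174 [258.3542 211.2179]
top 178 [260.2219 211.5551]
top 182 [262.1141 211.7617]
scene [4, 3]
scene 165 [248.6151 252.2532]
scene 170 [251.9963 251.604 ]
scene 174 [254.6446 250.962 ]
scene 178 [257.2258 250.2159]
scene 182 [259.7246 249.3712]
nose [[0.3982 0.2776 0.008 ]]
nose [[0.3916 0.2841 0.008 ]]
```

Run:
```python
from ang import *
np.set_printoptions(precision=3,suppress=True)
o=[]
for n,C,(x0,y0,w,h) in(('top',[.482,.2698],(248,198,24,18)),('scene',[.4807,.2738],(238,236,32,24))):
    im=cv2.imread(f'pics/{n}0.png').astype(float)
    k=400//w; p=cv2.resize(im[y0:y0+h,x0:x0+w].astype(np.uint8),None,fx=k,fy=k,interpolation=0)
    for d,c in((170,(0,0,255)),(175,(0,255,0)),(180,(255,0,0))):
        a=np.deg2rad(d); X=np.array([[C[0]+r*np.cos(a),C[1]+r*np.sin(a),.008] for r in(.066,.092)])
        q=((proj(n,X)+.5-[x0,y0])*k).astype(int); cv2.line(p,tuple(map(int,q[0])),tuple(map(int,q[1])),c,1)
    o.append(cv2.copyMakeBorder(p,0,320-len(p),0,400-p.shape[1],0))
cv2.imwrite('pics/nose.png',np.hstack(o))
```

```text
(no output)
```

View pics/nose.png

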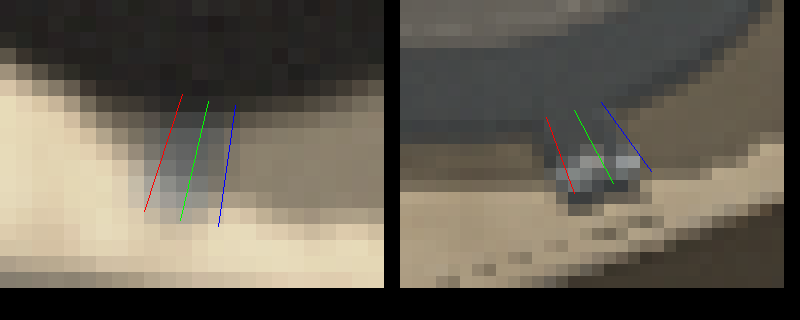

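Run:
```python
import ang
from ang import *
np.set_printoptions(precision=4,suppress=True)
oc=ang.caps
def c2(im):
    c,a=oc(im); print(c[a<60].round(1).tolist(),a); k=a<1.35*np.median(a); return c[k],a[k]
ang.caps=c2
x,e=fitcaps('scene',[cv2.imread('pics/scene0.png'),cv2.imread('pics/s3.png')],[3.7,3.1],.122);print(x[:3],np.rad2deg(x[3:]),e)
for n,uv,C in(('top',[259.5,190.75],[.482,.2698]),('scene',[248,210.75],x[:2])):
    p=atz(n,[uv],.089)[0]; d=p[:2]-C; print(n,p,np.hypot(*d),np.rad2deg(np.arctan2(d[1],d[0]))%360)
```

```text
[[388.9, 161.4]] [52 72 77 85 79]
[[388.9, 161.4]] [ 52  67 145  83]
scene [4, 2]
[0.475  0.2756 0.1213] [212.1142 181.4699] 0.20977350468462025
top [0.4437 0.2703 0.089 ] 0.0383299778246394 179.3091894626897
scene [0.4411 0.2719 0.089 ] 0.034034217339556055 186.31749715906412
```

The socket direction is about 181° and the nose about 174.5°, so roughly 6.5° clockwise remain. I'll go back for a second short drag.

Request:
apply_moves(targets=[{"translation": [0,0.42,0],"twist": 0,"hand": 0},{"translation": [0,0.42,0],"twist": 0,"hand": 0},{"translation": [0,0.42,0],"twist": 0,"hand": 0},{"translation": [0,0.42,0],"twist": 0,"hand": 0},{"translation": [-0.03,0.39,0],"twist": 0,"hand": 0},{"translation": [0,0,0.45],"twist": 0,"hand": 0},{"translation": [0,0,0.4],"twist": 0,"hand": 0},{"translation": [0,0,0.1],"twist": 0,"hand": 0}])

```text
time: 8.35
tool_pos: [0.4017, 0.2736, 0.1118]
tool_rot: [-0.004, -0.001, 1.0, -0.002]
contact_force: [-5.8, -0.9, 5.0]
gripper_width: -0.006
grasp_force: 2.5
```

Request:
apply_moves(targets=[{"translation": [0,0,0],"twist": 0,"hand": 0},{"translation": [0,0,0],"twist": 0,"hand": 0}])

```text
time: 8.55
tool_pos: [0.4065, 0.2746, 0.119]
tool_rot: [0.001, -0.0, 1.0, 0.001]
contact_force: [0.9, 0.6, 1.1]
gripper_width: -0.001
grasp_force: 0.0
```

Request:
apply_moves(targets=[{"translation": [0,0,0.04],"twist": 0,"hand": 0},{"translation": [0,0,0.03],"twist": 0,"hand": 0},{"translation": [0,0,0.025],"twist": 0,"hand": 0},{"translation": [0,0,0.01],"twist": 0,"hand": 0},{"translation": [0,0,0],"twist": 0,"hand": 0},{"translation": [0,0,0],"twist": 0,"hand": 0}])

```text
time: 9.15
tool_pos: [0.4061, 0.2747, 0.109]
tool_rot: [0.0, -0.0, 1.0, 0.001]
contact_force: [-4.5, -0.4, 8.6]
gripper_width: -0.003
grasp_force: 4.5
```

Request:
apply_moves(targets=[{"translation": [0,0,0.005],"twist": 0,"hand": 0},{"translation": [-0.002,0.028,0],"twist": 0,"hand": 0},{"translation": [-0.002,0.028,0],"twist": 0,"hand": 0},{"translation": [-0.004,0.028,0],"twist": 0,"hand": 0},{"translation": [-0.004,0.028,0],"twist": 0,"hand": 0},{"translation": [0,0,0],"twist": 0,"hand": 0}])

```text
time: 9.75
tool_pos: [0.4075, 0.2853, 0.1085]
tool_rot: [0.001, -0.0, 1.0, -0.0]
contact_force: [-4.3, -3.7, 9.1]
gripper_width: 0.001
grasp_force: 4.7
```

Request:
apply_moves(targets=[{"translation": [0,0,-0.2],"twist": 0,"hand": 0},{"translation": [0,0,-0.4],"twist": 0,"hand": 0},{"translation": [0,0,-0.4],"twist": 0,"hand": 0},{"translation": [0,-0.45,0],"twist": 0,"hand": 0},{"translation": [0,-0.45,0],"twist": 0,"hand": 0},{"translation": [0,-0.45,0],"twist": 0,"hand": 0.3},{"translation": [0,-0.45,0],"twist": 0,"hand": 0.6},{"translation": [0,-0.45,0],"twist": 0,"hand": 0.6}])

```text
time: 10.55
tool_pos: [0.4066, 0.0586, 0.2068]
tool_rot: [0.001, -0.0, 1.0, -0.0]
contact_force: [0.5, 0.5, 0.2]
gripper_width: 0.505
grasp_force: 0.0
```

```bash
cat > now.py <<'E'
import ang,sys
from ang import *
np.set_printoptions(precision=4,suppress=True)
t=sys.argv[1]
oc=ang.caps
def c2(im):
    c,a=oc(im); k=a<1.35*np.median(a); return c[k],a[k]
ang.caps=c2
for n,h in(('top',.1314),('scene',.1213)):
    snap(n,n[0]+t+'.png')
    x,e=fitcaps(n,[cv2.imread(f'pics/{n}0.png'),cv2.imread(f'pics/{n[0]}3.png'),cv2.imread(f'pics/{n[0]}{t}.png')],[3.7,3.1,3.05],h);print(x[:3],np.rad2deg(x[3:]),e)
print(state()['tool_pos'],state()['contact_force'])
E
python3 now.py 4
```

```text
top [3, 3, 4]
[0.4814 0.2694 0.1319] [211.9835 180.7161 174.0443] 0.29732209432829243
scene [4, 2, 2]
[0.4763 0.2752 0.1205] [212.0944 181.4204 175.0508] 0.19611950445770687
[0.407  0.0559 0.2068] [ 0.5126  0.3603 -0.4402]
```

The carousel is at about 174.5° against about 174.3° for the nose, so it faces front. Next I'll locate the loose tube from its cap.

Run:
```python
from ang import *
np.set_printoptions(precision=4,suppress=True)
for n,z,f in(('top',.112,'top0'),('scene',.1005,'scene0')):
    u=proj(n,[[.475,-.19,z]])[0]; c,a=caps(cv2.imread(f'pics/{f}.png')); 
    k=np.hypot(*(c-u).T)<15; print(n,u,c[k],a[k],atz(n,c[k],z))
# ray intersection
def isect(uvt,uvs):
    o1,d1=ray('top',[uvt]);o2,d2=ray('scene',[uvs]); 
    return atz
print(atz('top',proj('top',[[.4814,.2694,.1319]]),.1))
print(state()['tool_pos'],state()['joint_pos'])
```

```text
top [406.9741 194.9798] [[406.8065 195.3548]] [31] [[ 0.4738 -0.1895  0.112 ]]
scene [389.8986 160.3897] [[388.9231 161.4231]] [52] [[ 0.4708 -0.1828  0.1005]]
[[0.4894 0.2756 0.1   ]]
[0.407  0.0559 0.2068] [-0.044  -0.4734  2.1394 -0.0016  1.4738 -1.607 ]
```

Request:
apply_moves(targets=[{"translation": [-0.13,-0.42,0],"twist": 0,"hand": 1},{"translation": [-0.13,-0.42,0],"twist": 0,"hand": 1},{"translation": [-0.13,-0.42,0],"twist": 0,"hand": 1},{"translation": [-0.13,-0.42,0],"twist": 0,"hand": 1},{"translation": [-0.13,-0.42,0],"twist": 0,"hand": 1},{"translation": [0,-0.32,0],"twist": 0,"hand": 1},{"translation": [0,0,0],"twist": 0,"hand": 1},{"translation": [0,0,0],"twist": 0,"hand": 1}])

```text
time: 11.45
tool_pos: [0.4719, -0.1816, 0.2062]
tool_rot: [-0.0, 0.0, 1.0, 0.0]
contact_force: [-0.5, 1.5, 0.5]
gripper_width: 1.0
grasp_force: 0.0
```

Run:
```python
from h import *
s=snap('scene','s5.png');print(state()['tool_pos'],state()['gripper_width'])
b=cv2.resize(s[90:230,320:470],None,fx=4,fy=4,interpolation=2);cv2.imwrite('pics/c5.png',b[:,:,::-1])
```

```text
[ 0.47185835 -0.18093211  0.20618356] 0.9948873613309892
```

View pics/c5.png

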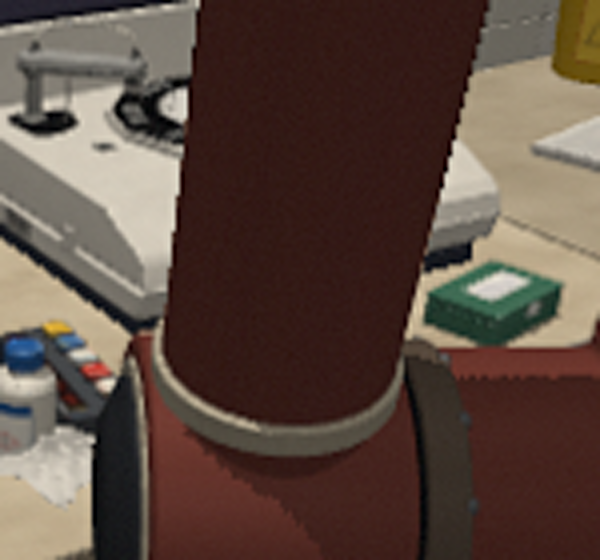

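The arm hides the tube in this view, so I'll go on the measured position. I'll shift 5 mm and lower with the hand open.

Request:
apply_moves(targets=[{"translation": [0,-0.05,0.25],"twist": 0,"hand": 1},{"translation": [0,0,0.3],"twist": 0,"hand": 1},{"translation": [0,0,0.25],"twist": 0,"hand": 1},{"translation": [0,0,0.15],"twist": 0,"hand": 1},{"translation": [0,0,0.1],"twist": 0,"hand": 1},{"translation": [0,0,0.04],"twist": 0,"hand": 1},{"translation": [0,0,0],"twist": 0,"hand": 1},{"translation": [0,0,0],"twist": 0,"hand": 1}])

```text
time: 12.3
tool_pos: [0.4726, -0.1871, 0.0985]
tool_rot: [0.001, -0.0, 1.0, -0.001]
contact_force: [-0.5, 0.1, 1.3]
gripper_width: 1.004
grasp_force: 0.0
```

Request:
apply_moves(targets=[{"translation": [0,0,0],"twist": 0,"hand": 0.4},{"translation": [0,0,0],"twist": 0,"hand": 0.34},{"translation": [0,0,0],"twist": 0,"hand": 0.28}])

```text
time: 12.6
tool_pos: [0.472, -0.187, 0.0978]
tool_rot: [0.0, -0.0, 1.0, -0.0]
contact_force: [0.5, 0.1, 0.0]
gripper_width: 0.515
grasp_force: 0.0
```

Request:
apply_moves(targets=[{"translation": [0,0,0],"twist": 0,"hand": 0.28},{"translation": [0,0,0],"twist": 0,"hand": 0.28},{"translation": [0,0,0],"twist": 0,"hand": 0.27}])

```text
time: 12.9
tool_pos: [0.472, -0.1871, 0.0976]
tool_rot: [0.0, -0.0, 1.0, -0.0]
contact_force: [0.1, -0.5, 0.9]
gripper_width: 0.268
grasp_force: 0.5
```

Request:
apply_moves(targets=[{"translation": [0,0,0],"twist": 0,"hand": 0.1},{"translation": [0,0,0],"twist": 0,"hand": 0.1},{"translation": [0,0,0],"twist": 0,"hand": 0.1},{"translation": [0,0,0],"twist": 0,"hand": 0.1}])

```text
time: 13.3
tool_pos: [0.472, -0.188, 0.0978]
tool_rot: [0.0, -0.0, 1.0, -0.001]
contact_force: [0.1, -5.1, 1.2]
gripper_width: 0.224
grasp_force: 58.2
```

Request:
apply_moves(targets=[{"translation": [0,-0.012,0],"twist": 0,"hand": 0.1},{"translation": [0,0,0],"twist": 0,"hand": 0.1},{"translation": [0,0,0],"twist": 0,"hand": 0.1}])

```text
time: 13.6
tool_pos: [0.472, -0.1883, 0.0976]
tool_rot: [0.0, -0.0, 1.0, -0.0]
contact_force: [-0.0, -3.6, 1.5]
gripper_width: 0.227
grasp_force: 58.2
```

Request:
apply_moves(targets=[{"translation": [0,-0.02,0],"twist": 0,"hand": 0.1},{"translation": [0,0,0],"twist": 0,"hand": 0.1},{"translation": [0,0,0],"twist": 0,"hand": 0.1}])

```text
time: 13.9
tool_pos: [0.4719, -0.1892, 0.0975]
tool_rot: [0.0, -0.0, 1.0, 0.001]
contact_force: [0.0, 2.7, 5.0]
gripper_width: 0.225
grasp_force: 58.1
```

The tube is gripped, and its centre is close to y = -0.189. I'll lift it straight up and carry it across.

Request:
apply_moves(targets=[{"translation": [0,0.004,-0.05],"twist": 0,"hand": 0.1},{"translation": [0,0,-0.15],"twist": 0,"hand": 0.1},{"translation": [0,0,-0.3],"twist": 0,"hand": 0.1},{"translation": [0,0,-0.35],"twist": 0,"hand": 0.1},{"translation": [0,0,-0.35],"twist": 0,"hand": 0.1},{"translation": [0,0,-0.2],"twist": 0,"hand": 0.1},{"translation": [0,0,0],"twist": 0,"hand": 0.1}])

```text
time: 14.6
tool_pos: [0.4734, -0.1906, 0.2423]
tool_rot: [0.003, -0.0, 1.0, -0.002]
contact_force: [0.4, -0.2, -0.8]
gripper_width: 0.225
grasp_force: 58.9
```

Request:
apply_moves(targets=[{"translation": [0.1,0.2,0],"twist": 0,"hand": 0.1},{"translation": [0.1,0.35,0],"twist": 0,"hand": 0.1},{"translation": [0.1,0.4,0],"twist": 0,"hand": 0.1},{"translation": [0.02,0.45,0],"twist": 0,"hand": 0.1},{"translation": [0,0.45,0],"twist": 0,"hand": 0.1},{"translation": [0,0.45,0],"twist": 0,"hand": 0.1},{"translation": [0,0.45,0],"twist": 0,"hand": 0.1},{"translation": [0,0.45,0],"twist": 0,"hand": 0.1}])

```text
time: 15.4
tool_pos: [0.4384, 0.132, 0.2358]
tool_rot: [-0.001, -0.0, 1.0, -0.0]
contact_force: [1.6, -0.4, -0.3]
gripper_width: 0.224
grasp_force: 58.9
```

Request:
apply_moves(targets=[{"translation": [0,0.4,0],"twist": 0,"hand": 0.1},{"translation": [0,0.4,0],"twist": 0,"hand": 0.1},{"translation": [0,0.3,0],"twist": 0,"hand": 0.1},{"translation": [0,0.2,0],"twist": 0,"hand": 0.1},{"translation": [0,0.1,0],"twist": 0,"hand": 0.1},{"translation": [0,0,0],"twist": 1,"hand": 0.1},{"translation": [0,0,0],"twist": 0,"hand": 0.1},{"translation": [0,0,0],"twist": 0,"hand": 0.1}])

```text
time: 16.2
tool_pos: [0.4395, 0.2698, 0.2366]
tool_rot: [-0.001, 0.049, 0.999, -0.0]
contact_force: [0.5, 0.7, -0.0]
gripper_width: 0.226
grasp_force: 58.9
```

Run:
```python
from h import *
s=snap('scene','s6.png');st=state();print(st['tool_pos'],st['tool_rot'])
P=st['tool_pos'];b=P+[0,0,-.0875-.0]  # tube bottom
print('pred bottom',b,proj('scene',[b,P]))
im=cv2.resize(s[110:250,170:320],None,fx=4,fy=4,interpolation=2);cv2.imwrite('pics/c6.png',im[:,:,::-1])
```

```text
[0.43956387 0.26974603 0.23680266] [-3.41863061e-04  4.95275350e-02  9.98772656e-01 -2.96805219e-04]
pred bottom [0.43956387 0.26974603 0.14930266] [[246.70793137 188.59390298]
 [242.89831668 153.26725185]]
```

View pics/c6.png

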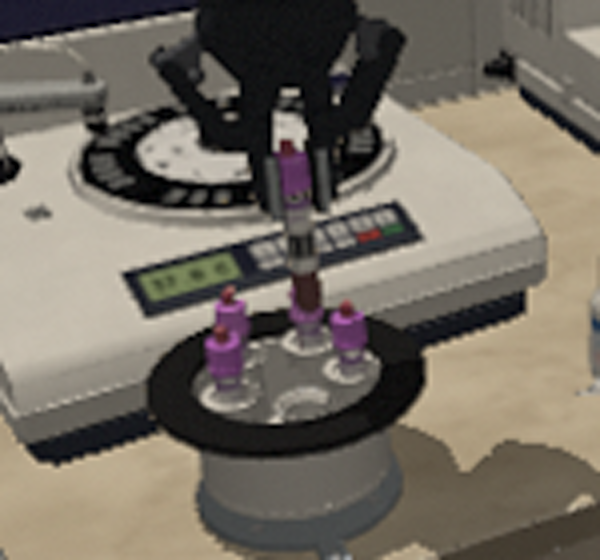

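The crop shows the tube hanging upright, its bottom at crop (307,312), which is picture (246.8,188). That matches the prediction of (246.7,188.6). The empty socket mouth is at crop (303,403). I'll compare the two numerically.

Run:
```python
from ang import *
np.set_printoptions(precision=4,suppress=True)
s=cv2.imread('pics/s4.png'); g=cv2.cvtColor(s,6)
x0,y0=234,202
print(g[y0:y0+18,x0:x0+26])
for q in([.4388,.2735],[.4416,.2734],[.4365,.279],[.4388,.276]):
    a=np.linspace(0,2*np.pi,200); X=np.c_[q[0]+.0123*np.cos(a),q[1]+.0123*np.sin(a),np.full(200,.09)]
    u=proj('scene',X);print(q,proj('scene',[[*q,.09]]),u.min(0),u.max(0))
print(atz('scene',[[245.75,210.75]],.09))
```

```text
[[ 96  98 112 113 112 112 112 112 108 113 109 104 106 109 110 106 138 201
  205 166 168 103 110 116 112 110]
 [ 98  99 111 111 111 112 113 113 113 112 112 106 108 108 110 108 122 172
  200 193 199 132 112 120 123 135]
 [ 98  99 111 114 113 112 112 113 112 112 111 113 111 108 109 109 105 117
  166 198 185 184 154 154 159 172]
 [113  95 105 112 113 112 112 112 112 110 111 110 109 106 107 109 107 101
   99 116 136 173 174 175 168 145]
 [138  94 101 112 112 112 112 111 110 114 129 132 133 136 138 123 112 102
   97  94  95  95  98  97  98 100]
 [118 101 103 111 112 111 111 122 135 143 164 178 183 194 194 167 147 125
  105  95 100 103 104 107 109 112]
 [122 114 103 112 111 115 135 159 182 173 159 177 181 183 180 184 188 176
  143 112 106 102 106 108 111 109]
 [104  96 101 111 113 139 170 167 160 166 169 168 170 170 173 176 179 179
  178 146  98 105 107 110 110  96]
 [ 92  94  98 110 129 153 147 151 154 152 152 135 130 125 140 151 167 158
  155 164 102 113 106 101  90  54]
 [ 98  97  98 108 147 175 133 145 129 103 105 109 112 114 114 110 117 151
  160 121 111 104  87  50  25  29]
 [ 98  99 
[... 501 characters left out ...]
  28  33  32  33  30  29  28  30]
 [ 30  29  26  27  26  29  29  28  28  29  31  32  30  31  27  30  28  29
   31  32  33  30  30  32  31  29]
 [ 32  30  31  30  29  30  31  29  29  33  32  32  29  30  30  30  32  31
   34  31  28  33  27  27  23  21]
 [ 30  29  31  34  29  28  32  32  31  31  32  30  31  30  31  31  32  31
   29  29  26  25  19  13   7  19]]
[0.4388, 0.2735] [[247.683  211.0287]] [242.4316 208.2987] [252.9147 213.8255]
[0.4416, 0.2734] [[247.2868 210.4753]] [242.0472 207.7584] [252.5065 213.2585]
[0.4365, 0.279] [[245.8524 212.1023]] [240.5725 209.3467] [251.1119 214.9255]
[0.4388, 0.276] [[246.6905 211.3119]] [241.4305 208.5751] [251.9304 214.1156]
[[0.4423 0.277  0.09  ]]
```

Request:
apply_moves(targets=[{"translation": [0.005,0.06,0],"twist": 0,"hand": 0.1},{"translation": [0,0,0.15],"twist": 0,"hand": 0.1},{"translation": [0,0,0.15],"twist": 0,"hand": 0.1},{"translation": [0,0,0.1],"twist": 0,"hand": 0.1},{"translation": [0,0,0.05],"twist": 0,"hand": 0.1},{"translation": [0,0,0],"twist": 0,"hand": 0.1},{"translation": [0,0,0],"twist": 0,"hand": 0.1}])

```text
time: 16.95
tool_pos: [0.4399, 0.2765, 0.1924]
tool_rot: [0.0, 0.05, 0.999, 0.0]
contact_force: [-1.4, 0.7, -0.3]
gripper_width: 0.225
grasp_force: 58.9
```

Run:
```python
from h import *
s=snap('scene','s7.png');t=snap('top','t7.png');st=state();print(st['tool_pos'],st['contact_force'])
P=st['tool_pos'];b=P-[0,0,.0875];print(b,proj('scene',[b,[b[0],b[1],.09]]))
g=cv2.imread('pics/s7.png');o=cv2.imread('pics/s4.png')
d=np.abs(g.astype(int)-o).sum(2); print(d[184:216,234:262]//10)
S=cv2.resize(g[170:230,200:300],None,fx=5,fy=5,interpolation=2);T=cv2.resize(cv2.imread('pics/t7.png')[142:218,212:312],None,fx=3,fy=3)
m=np.zeros((300,800,3),np.uint8);m[:,:500]=S;m[:228,500:]=T;cv2.imwrite('pics/c7.png',m)
```

```text
[0.44021914 0.27662566 0.19308663] [-0.03608277 -0.42500129 -0.68309744]
[0.44021914 0.27662566 0.10558663] [[245.59574249 205.49943005]
 [246.22168119 211.10689564]]
[[ 4  5  3  8 12 11 37 26  8  5  8  9  9  6  2  2  4  4  3  4  4  4  3  4
   3  3  4  4]
 [ 6  5  5  4  3 10 30 31 17  5  5  5  6  5  2  2  3  4  4  4  3  4  5  4
   3  4  4  4]
 [ 5  4  5  5  4  8 21 26 17  7  6  7 13  7  2  2  2  4  4  3  3  4 10  7
   3  3  3  3]
 [ 4  4  4  4  3  2  2  3 13 19 14 15 18  9  2  2  2  2  1  1  1  2  3  1
   2  3  3  4]
 [ 1  0  0  1  1  1  6  7 10 28 18 17 20 11  3  2  2  1  1  3  3  1  1  2
   6  7  6  3]
 [ 1  0  0  1  1  0  5 10  4 24 20 20 21 12  4  2  1  0  2  5  8 10 12 13
  16 16 12  0]
 [ 1  0  0  1  0  1  2 10  5 10 13 12 19 15  4  2  1  0  1  8 21 22 21 20
  15 10  2  1]
 [ 2  1  1  1  1  1  4 11  9  3  9  9 14 11  4  2  2  2  1  2  5  5  5  3
   1  2  2  1]
 [ 1  0  0  0  1  1  7  9  5 17  6  2  2  1  1  2  3  3  2  2  4  3  3  2
   2  2  2  2]
 [ 0  1  0  0  0  0  0  8 24 27  2 10  6  4  1  2  2  3  2  3  5  4  2  3
   2  2  3  2]
 [ 0  2  2  2  2  2  6 20 32 13  2  4  0  5
[... 1215 characters left out ...]
3  3  3  3  4  4  4  4  4  4  5 11 21 22 20 13  4  2  2  2  3
   3  2  3  3]
 [ 3  3  3  2  3  4  4  4  4  4  4  4  4  7 16 20 21 22 22 13  2  3  3  2
   2  3  3  5]
 [ 2  2  2  3  3  3  4  3  4  4  4  3  3  2  5 14 19 19 19 17  2  2  3  2
   3  3  5  4]
 [ 2  2  2  2  4  7  4  3  3  2  2  3  3  2  3  5  8 17 18  5  2  3  2  3
   4  4  4  4]
 [ 2  2  2  2  8 17 12  3  2  2  2  2  2  3  3  7 11 13 11  1  3  3  6  4
   5  4  5  4]
 [ 3  2  3  2  2 10 18  7  5  6  5  6  6  8  7 11 17 11  3  3  5  5  4  4
   4  6  4  4]
 [ 2  3  2  3  4  5  4  8 11 14 11 13 12 17 14  6  2  3  3  3  4  3  4  4
   4  4  4  4]
 [ 2  2  3  4  4  4  3  1  2  2  3  2  2  3  0  1  0  1  0  0  1  5  4  5
   3  4  5  4]]
```

View pics/c7.png

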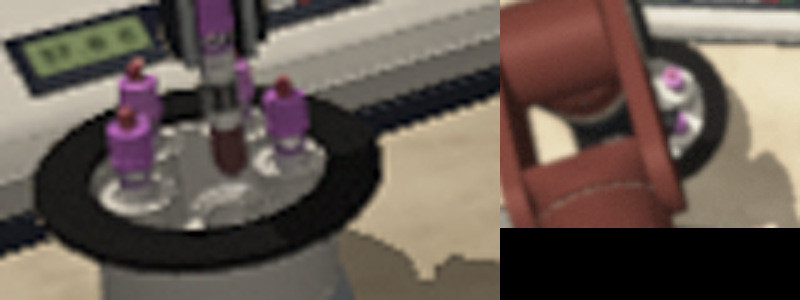

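The crop shows the tube hanging upright just above the empty socket, with its bottom at picture column 245.6 against 246 for the socket. I'll lower it gently and watch the force.

Request:
apply_moves(targets=[{"translation": [0,0.005,0.06],"twist": 0,"hand": 0.1},{"translation": [0,0,0.05],"twist": 0,"hand": 0.1},{"translation": [0,0,0.02],"twist": 0,"hand": 0.1},{"translation": [0,0,0.02],"twist": 0,"hand": 0.1},{"translation": [0,0,0],"twist": 0,"hand": 0.1},{"translation": [0,0,0],"twist": 0,"hand": 0.1}])

```text
time: 17.65
tool_pos: [0.4398, 0.277, 0.1773]
tool_rot: [0.0, 0.05, 0.999, -0.0]
contact_force: [-0.1, 0.4, -1.0]
gripper_width: 0.221
grasp_force: 58.9
```

Request:
apply_moves(targets=[{"translation": [0,0,0.02],"twist": 0,"hand": 0.1},{"translation": [0,0,0.02],"twist": 0,"hand": 0.1},{"translation": [0,0,0],"twist": 0,"hand": 0.1},{"translation": [0,0,0],"twist": 0,"hand": 0.1}])

```text
time: 18.05
tool_pos: [0.4398, 0.2772, 0.1735]
tool_rot: [0.0, 0.05, 0.999, 0.0]
contact_force: [-0.6, 1.2, 0.5]
gripper_width: 0.218
grasp_force: 58.8
```

Request:
apply_moves(targets=[{"translation": [0,0,0.02],"twist": 0,"hand": 0.1},{"translation": [0,0,0.02],"twist": 0,"hand": 0.1},{"translation": [0,0,0],"twist": 0,"hand": 0.1},{"translation": [0,0,0],"twist": 0,"hand": 0.1}])

```text
time: 18.45
tool_pos: [0.4399, 0.2773, 0.1697]
tool_rot: [0.0, 0.05, 0.999, 0.0]
contact_force: [-2.4, 3.1, 4.3]
gripper_width: 0.227
grasp_force: 58.9
```

Request:
apply_moves(targets=[{"translation": [0,0,0.02],"twist": 0,"hand": 0.1},{"translation": [0,0,0.02],"twist": 0,"hand": 0.1},{"translation": [0,0,0],"twist": 0,"hand": 0.1},{"translation": [0,0,0],"twist": 0,"hand": 0.1}])

```text
time: 18.85
tool_pos: [0.4391, 0.277, 0.1641]
tool_rot: [-0.001, 0.05, 0.999, 0.0]
contact_force: [-1.9, 3.4, -0.5]
gripper_width: 0.222
grasp_force: 58.1
```

The tube is entering. I'll ease sideways along the reaction force and carry on down.

Request:
apply_moves(targets=[{"translation": [0.007,0.01,0],"twist": 0,"hand": 0.1},{"translation": [0,0,0],"twist": 0,"hand": 0.1},{"translation": [0,0,0.03],"twist": 0,"hand": 0.1},{"translation": [0,0,0],"twist": 0,"hand": 0.1},{"translation": [0,0,0],"twist": 0,"hand": 0.1}])

```text
time: 19.35
tool_pos: [0.4393, 0.278, 0.1625]
tool_rot: [0.0, 0.05, 0.999, 0.0]
contact_force: [-1.3, 2.2, 1.5]
gripper_width: 0.221
grasp_force: 58.4
```

Request:
apply_moves(targets=[{"translation": [0.004,0.008,0],"twist": 0,"hand": 0.1},{"translation": [0,0,0.03],"twist": 0,"hand": 0.1},{"translation": [0,0,0.03],"twist": 0,"hand": 0.1},{"translation": [0,0,0.03],"twist": 0,"hand": 0.1},{"translation": [0,0,0],"twist": 0,"hand": 0.1},{"translation": [0,0,0],"twist": 0,"hand": 0.1}])

```text
time: 19.95
tool_pos: [0.4388, 0.2787, 0.1529]
tool_rot: [-0.0, 0.05, 0.999, -0.0]
contact_force: [-0.8, 0.4, -1.3]
gripper_width: 0.222
grasp_force: 58.6
```

Sideways forces are now near zero. There are 35 mm left to the floor.

Request:
apply_moves(targets=[{"translation": [0,0,0.04],"twist": 0,"hand": 0.1},{"translation": [0,0,0.04],"twist": 0,"hand": 0.1},{"translation": [0,0,0.04],"twist": 0,"hand": 0.1},{"translation": [0,0,0.04],"twist": 0,"hand": 0.1},{"translation": [0,0,0],"twist": 0,"hand": 0.1},{"translation": [0,0,0],"twist": 0,"hand": 0.1}])

```text
time: 20.55
tool_pos: [0.4388, 0.2787, 0.137]
tool_rot: [-0.0, 0.05, 0.999, -0.0]
contact_force: [-0.5, 0.0, -0.4]
gripper_width: 0.226
grasp_force: 58.7
```

Request:
apply_moves(targets=[{"translation": [0,0,0.04],"twist": 0,"hand": 0.1},{"translation": [0,0,0.04],"twist": 0,"hand": 0.1},{"translation": [0,0,0.04],"twist": 0,"hand": 0.1},{"translation": [0,0,0.02],"twist": 0,"hand": 0.1},{"translation": [0,0,0],"twist": 0,"hand": 0.1},{"translation": [0,0,0],"twist": 0,"hand": 0.1}])

```text
time: 21.15
tool_pos: [0.4389, 0.2788, 0.1232]
tool_rot: [-0.0, 0.05, 0.999, -0.0]
contact_force: [-0.5, 0.4, -1.0]
gripper_width: 0.225
grasp_force: 58.7
```

Request:
apply_moves(targets=[{"translation": [0,0,0.02],"twist": 0,"hand": 0.1},{"translation": [0,0,0.02],"twist": 0,"hand": 0.1},{"translation": [0,0,0],"twist": 0,"hand": 0.1},{"translation": [0,0,0],"twist": 0,"hand": 0.1}])

```text
time: 21.55
tool_pos: [0.4389, 0.2788, 0.1192]
tool_rot: [-0.0, 0.05, 0.999, -0.0]
contact_force: [-0.6, 0.1, 0.1]
gripper_width: 0.228
grasp_force: 58.7
```

Request:
apply_moves(targets=[{"translation": [0,0,0.02],"twist": 0,"hand": 0.1},{"translation": [0,0,0],"twist": 0,"hand": 0.1},{"translation": [0,0,0],"twist": 0,"hand": 0.1}])

```text
time: 21.85
tool_pos: [0.439, 0.2789, 0.1174]
tool_rot: [0.0, 0.05, 0.999, 0.0]
contact_force: [-1.1, -0.0, 1.1]
gripper_width: 0.224
grasp_force: 58.9
```

Request:
apply_moves(targets=[{"translation": [0,0,0.01],"twist": 0,"hand": 0.1},{"translation": [0,0,0],"twist": 0,"hand": 0.1},{"translation": [0,0,0],"twist": 0,"hand": 0.1}])

```text
time: 22.15
tool_pos: [0.439, 0.2789, 0.1167]
tool_rot: [0.0, 0.05, 0.999, 0.0]
contact_force: [-3.5, -1.1, 4.9]
gripper_width: 0.22
grasp_force: 59.1
```

The tube is on the floor, with a light 5 N reaction. I'll release modestly and lift straight up.

Request:
apply_moves(targets=[{"translation": [0,0,-0.008],"twist": 0,"hand": 0.3},{"translation": [0,0,0],"twist": 0,"hand": 0.4},{"translation": [0,0,0],"twist": 0,"hand": 0.42},{"translation": [0,0,0],"twist": 0,"hand": 0.42},{"translation": [0,0,0],"twist": 0,"hand": 0.42}])

```text
time: 22.65
tool_pos: [0.4389, 0.2788, 0.1169]
tool_rot: [-0.0, 0.05, 0.999, -0.0]
contact_force: [0.1, -0.8, 0.3]
gripper_width: 0.419
grasp_force: 0.0
```

Request:
apply_moves(targets=[{"translation": [0,0,-0.05],"twist": 0,"hand": 0.42},{"translation": [0,0,-0.1],"twist": 0,"hand": 0.42},{"translation": [0,0,-0.2],"twist": 0,"hand": 0.42},{"translation": [0,0,-0.3],"twist": 0,"hand": 0.42},{"translation": [0,0,-0.3],"twist": 0,"hand": 0.42},{"translation": [0,0,-0.2],"twist": 0,"hand": 0.42},{"translation": [0,0,0],"twist": 0,"hand": 0.42},{"translation": [0,-0.4,0],"twist": 0,"hand": 0.42}])

```text
time: 23.45
tool_pos: [0.4353, 0.2409, 0.233]
tool_rot: [0.001, 0.048, 0.999, 0.001]
contact_force: [0.1, -0.7, 0.4]
gripper_width: 0.422
grasp_force: 0.0
```

Request:
apply_moves(targets=[{"translation": [0,-0.45,0],"twist": 0,"hand": 0.42},{"translation": [0,-0.45,0],"twist": 0,"hand": 0.42},{"translation": [0,-0.45,0],"twist": 0,"hand": 0.42},{"translation": [0,-0.45,0],"twist": 0,"hand": 0.42},{"translation": [0,0,0],"twist": 0,"hand": 0.42}])

```text
time: 23.95
tool_pos: [0.4162, 0.0559, 0.231]
tool_rot: [-0.001, 0.053, 0.999, -0.001]
contact_force: [-0.6, 1.1, -0.1]
gripper_width: 0.419
grasp_force: 0.0
```

Run:
```python
import ang
from ang import *
np.set_printoptions(precision=3,suppress=True)
for n,h in(('top',.1319),('scene',.1205)):
    snap(n,n[0]+'8.png'); im=cv2.imread(f'pics/{n[0]}8.png'); c,a=caps(im); print(n,c,a)
    C=[.4814,.2694] if n=='top' else [.4763,.2752]
    for d in(172,174.3,177):
        t=np.deg2rad(d)+np.deg2rad([0,72,144,216,288]);print(d,proj(n,np.c_[C[0]+.04*np.cos(t),C[1]+.04*np.sin(t),np.full(5,h)]).round(1).tolist())
    for q in('saline_bottle','citrate_bottle','timer','petri_dish'):
        for r in recognise(n,q)[:1]: print(q,r['score'],np.array(r['point']))
print(state()['tool_pos'],state()['contact_force'])
```

```text
top [[  0.778 135.889]
 [  1.091 149.909]
 [254.175 163.875]
 [269.04  167.4  ]
 [246.158 176.947]
 [270.96  182.6  ]
 [256.5   187.882]] [ 9 11 40 25 38 25 34]
172 [[255.7, 188.1], [270.1, 182.5], [269.6, 167.7], [255.0, 164.2], [246.4, 176.6]]
174.3 [[256.2, 188.2], [270.4, 182.1], [269.2, 167.4], [254.5, 164.4], [246.4, 177.1]]
177 [[256.8, 188.3], [270.7, 181.5], [268.8, 166.9], [253.9, 164.6], [246.5, 177.7]]
citrate_bottle 0.67 [ 0.537 -0.34   0.058]
timer 0.75 [ 0.537 -0.338  0.058]
petri_dish 0.4 [ 0.424 -0.071  0.007]
scene [[245.853 185.926]
 [226.375 194.513]
 [256.759 192.084]
 [244.429 200.455]] [ 68 152  83  77]
172 [[243.9, 201.2], [256.8, 192.7], [246.5, 185.6], [227.7, 189.1], [225.1, 198.7]]
174.3 [[244.5, 201.0], [256.8, 192.4], [245.9, 185.6], [227.2, 189.3], [225.5, 199.0]]
177 [[245.3, 200.8], [256.8, 192.0], [245.2, 185.5], [226.7, 189.7], [225.9, 199.3]]
saline_bottle 0.72 [0.494 0.024 0.051]
citrate_bottle 0.5 [ 0.531 -0.339  0.039]
timer 0.84 [0.453 0.49  0.035]
petri_dish 0.55 [ 0.432 -0.062  0.008]
[0.417 0.061 0.232] [-0.192 -0.034  0.25 ]
```

The five caps match the 174.3° pattern in both cameras. The loaded tube's cap sits level with the others, and the bottles, timer and dish haven't moved.

```bash
python3 -c "
from plant import job_done; print(job_done())"
```

```text
the job is handed in; nothing more can be done
None
```

I turned the carousel until its empty socket faced the nose, to within about 1° by both cameras. I then stood the loose tube on that socket's floor and handed the job in at about 24 s. The arm never went near enough to touch the bottles, timer or dish. At the end the network put the dish 14 mm off in one camera but unmoved in the other.

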